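# Hold the lid hinge leaf in line for its pin

## Robot

A 6-joint arm with a two-finger parallel gripper is mounted at the origin on the work surface. World frame = base frame: x ahead of the robot, y to its left, z up, the work surface at z = 0. Lengths are in m, angles in rad, forces in N, time in s.
With the tool pointing down it reaches from about 0.35 to 0.775 m from the base axis. Payload 5.5 kg.
Tool frame: the origin (TCP) lies on the centre line of the jaws, within the pads' length; the fingertips stand 11 mm ahead of it and the grasp point (between the pads) lies 8 mm behind it; z points along the fingers, y is the direction in which the jaws open and shut (so a half turn about z gives the same grasp; the last joint's range is limited). The gripper opens to 85 mm and grips with 20 to 120 N. Pads are 22 mm wide; open, the fingers measure 114 mm over their backs; the gripper's body (76 mm by 85 mm) begins 54 mm behind the grasp point. The pads swing forward as they close: fully open they stand 13 mm farther back than shut.
Start: joints at [1.196, 0.313, 0.046, 1.304, 0, 1.431], TCP at [0.134, 0.559, 0.242] pointing down, gripper open.
Joint ranges: [-2.76, 2.76], [-0.86, 1.69], [-1.03, 1.26], [-2.2, 2.34], [-1.47, 1.5], [-3.14, 3.14]. Speed limits (rad/s): [2.57, 2.57, 3.14, 3.14, 3.14, 3.14].

## Interface

Orientations are given as a unit quaternion [w, x, y, z].
In Python, from workcell import env, imaging, order gives the robot as it stands. The module is installed in compiled form; this text tells all that it offers.
- The arm moves only by the tool move_arm, never from a script. Its argument "deltas" is one flat list of numbers, 7 for each row, row after row: the gripper's target within -1 to 1 (shut at 1, half-way at 0, fully open at -1), then the shift along the tool's x, y, z in m, then the turn, a rotation vector about the tool's x, y, z in degrees. In form: [jaw, tx, ty, tz, ax, ay, az, jaw, tx, ty, tz, ax, ay, az, ...]. A call has 1 to 10 rows; each row shifts and turns the commanded pose from where the row before left it, along the tool's axes as they then stand; what a row does not reach is not made up. A row lasts 1/8 s, in which the tool goes at most 62.5 mm and 10.7 degrees, less where a joint would pass 70% of its speed; a pose out of reach is approached as far as the arm can. A call is refused whole if a number of a shift passes 0.0625 or a number of a turn 10.7, either way. A call with a gripper value outside its range is refused whole. The fingers move at their own pace and stop on an object; "squeeze" is the grip in N (left out, the last holds). Time passes only in rows, so rows that do not move let the fingers close. It gives the time, the measured TCP pose, the force and the opening at its end, in the units of the state.
- env.get_state(): the state, without advancing time (a new reading comes with each control period).
- imaging.read_camera(name): name is "side" or "top" or "wrist"; returns a dict with "img" (420x560x3 uint8, red, green, blue), "z_map" (420x560 float32, m along the optical axis (not along the pixel's ray), 0 where there is no reading), "fx", "fy", "cx", "cy" (pixels), "rvec" (rotation vector, rad) and "tvec" (3), from world to camera coordinates, as OpenCV has them. Camera axes: x right, y down, z forward; pixel columns grow to the right and rows downward; lengths in m; the calibration is good to about 2 mm. A picture is of the moment at which its call begins.
- order.hand_in(): hands the job in, once; it reports no verdict.
Trained networks look in a picture, given as the dict that the camera call returned (one of the last four; its "shot" number tells which), for a name from the list of things; names that differ only in an ending like _2 or _b are one class to them, and where a whole thing is asked for, a point or a joint stands for the part that bears it (a point fixed in the world has none). Each returns a list of dicts, best first, with "confidence" (0 to 1); they miss things now and then, are a little off and sometimes report something else, mostly with a low value. They report only what shows in the picture. A call takes as long as a camera call. They do not tell look-alikes from the thing itself.
- imaging.recognise(picture, thing): "centre" ([column, row] in pixels, amid what is visible of it).
- imaging.cut_out(picture, thing): "mask" (420x560 bool, what is visible of it) and "centre" ([column, row] in pixels, amid what is visible of it).
The state is a dict: "clock": time; "joint_pos": joint angles; "qvel": joint speeds; "tau": joint torques, N m; "tcp_pos": TCP position; "orientation": TCP orientation; "wrist_force": force on the tool from outside, world axes, zero at the start; "ft_torque": the same for the moment, N m; "finger_gap": finger opening in m.
Only numpy, scipy, OpenCV 4.12 (cv2) and the standard library are available. Lean on these libraries where they do the work, as an engineer would, in place of code of your own. Each camera call takes 0.05 s, during which the arm holds its last target.

## Task

The steriliser's lid hinge is being refitted. Pick up the hinge leaf that has a single knuckle (not the spare with two), bring it level into the gap between the two knuckles on the steriliser's bracket so that all three pin holes line up, and finish while still holding it there in the gripper, steady and level, so that a colleague can slide the pin through. Leave everything else on the bench where it is.

Things in the scene. Friction and masses are not known exactly. Their poses are not given: they have to be found in the camera images.
- leaf: Loose steel hinge leaf to use, 0.2 to 0.4 kg, flat on the bench, with ONE knuckle. Origin: centre of the plate's underside; x towards the knuckle, z up. Plate 72 (x) x 50 (y) x 6 mm. On it a grip rib 12 mm wide in y, x=-30 to +26 mm, top 36 mm above the underside. Fitted plate level, rib up, knuckle towards the pot.
- leaf_knuckle (a point): Centre of the leaf's knuckle hole, at (50, 0, 10) mm in the leaf's frame, same axes. The knuckle is a tube along y, 24 mm long (y=-12 to +12 mm), 20 mm outside, 11 mm hole, on a 22 mm wide neck at the plate's +x end.
- steriliser: Fixed steriliser: open steel pot, 240 mm diameter, 115 mm high, hinge bracket on its robot side. Origin on the bench below the hinge axis; x from the axis towards the pot (pot's centre at x=146 mm), y along the hinge axis, z up. Bracket face, 90 mm wide, z=56 to 116 mm, at x=+10.5 mm: a knuckle pushed home against it is in line fore-aft (to 0.5 mm).
- steriliser_hinge (a point): Point on the hinge axis midway between the bracket's two knuckles, 105 mm above the bench, axes as the steriliser. These are rigid tubes along y, 20 mm outside, 11 mm hole, y=-33 to -15 and +15 to +33 mm: a 30 mm gap for the leaf's 24 mm knuckle. Nothing supports the leaf from below: the gripper keeps its height.
- spare_leaf: Spare leaf, not to be used: same plate and rib, but with TWO 15 mm long knuckles (y=-25 to -10 and +10 to +25 mm) and an open gap between them. Origin and axes as for the leaf.
- tray: Low fixed steel tray 100 x 130 x 14 mm holding the hinge pin; origin under its centre.
- pin: Hinge pin, 8 mm thick, 92 mm long along its y, square head, lying in the tray; bystander. Origin below its middle.
- beaker: Glass beaker, 72 mm diameter, 95 mm high; bystander. Origin under its centre.
- reagent: Amber bottle, 64 mm diameter, 130 mm high plus its cap; bystander. Origin under its centre.
- jar: White jar, 60 mm diameter, 75 mm high; bystander. Origin under its centre.
- dish: Clear flat dish, 90 mm diameter, 14 mm high; bystander. Origin under its centre.
- driver: Screwdriver lying on the bench along its x; bystander.
Mind the look-alikes: they are no part of the job. Leave any blue or orange look-alike of the leaf alone.

How it is judged:
On the way, in this order (a step that is already met when the one before it is completed fails the run):
1. the single-knuckle leaf is lifted clear of the bench in the gripper (contact force between leaf and the fingers above 2 N and height (world z) of leaf above 0.03 m), for 0.2 s.
2. the leaf's knuckle is between the bracket's knuckles, holes in line (contact force between leaf and the fingers above 2 N and x of leaf_knuckle in the frame of steriliser_hinge between -0.003 and 0.003 m and z of leaf_knuckle in the frame of steriliser_hinge between -0.003 and 0.003 m and y of leaf_knuckle in the frame of steriliser_hinge between -0.005 and 0.005 m and angle between the y axis of leaf_knuckle and the y axis of steriliser_hinge, either way round below 0.1 rad and angle between leaf's own z axis and vertical below 0.15 rad), for 0.3 s.
At the end, for the whole second after the job is handed in: The single-knuckle leaf is held still in the fingers (over 2 N): hole centre within 3 mm of the bracket's hinge axis fore-aft and in height (11 mm holes, 8 mm pin) and within 5 mm of mid-gap sideways, hole axes parallel within 0.1 rad, plate level within 0.15 rad (all of step 2 and linear speed of leaf below 0.02 m/s and angular speed of leaf below 0.2 rad/s and height (world z) of leaf above 0.08 m); the arm keeps its last pose, push and grip.
It fails at once if a bystander was moved by more than 30 mm (distance of any of spare_leaf, pin, beaker, reagent, jar, dish, driver from where it was at the start of the episode above 0.03 m).
It fails at once if the beaker or the reagent bottle was tipped (angle between any of beaker, reagent's own z axis and vertical above 0.4 rad).
It also fails if it takes over 42 s, if anything falls off the work surface, if the arm or the gripper's body presses on something with over 40 N, if the wrist force passes 120 N, or if a joint passes its speed limit or range.

## Working session

There is one attempt and no reset: what is moved stays moved. The work goes in short steps, Python scripts to look and compute and a tool call to move; the robot and the scene stay as the last step left them, time stands still between calls to the robot, and variables do not carry over. Pictures are saved under pics/ and viewed, and the job is handed in when it is done.

Besides the shell and the picture viewer there is one more tool, called after "Emit:" as name(argument=value, ...) on one line, values as JSON. move_arm: Moves the arm, as the interface text tells. Its arguments: {"type":"object","properties":{"deltas":{"type":"array"},"squeeze":{"type":"number"}},"required":["deltas"]}

```bash
mkdir -p pics; cat > h.py <<'E'
import numpy as np, cv2
from workcell import env, imaging, order
from scipy.spatial.transform import Rotation as R
def shot(n,fn=None):
    d=imaging.read_camera(n)
    if fn: cv2.imwrite('pics/'+fn,d['img'][:,:,::-1])
    return d
def cloud(d):
    z=d['z_map'];v,u=np.mgrid[:420,:560]
    pc=np.stack([(u-d['cx'])/d['fx']*z,(v-d['cy'])/d['fy']*z,z],-1)
    Rm=R.from_rotvec(np.array(d['rvec']).ravel()).as_matrix()
    w=(pc-np.array(d['tvec']).ravel())@Rm
    w[z==0]=np.nan
    return w
def proj(d,p):
    K=np.array([[d['fx'],0,d['cx']],[0,d['fy'],d['cy']],[0,0,1.]])
    return cv2.projectPoints(np.array(p,float).reshape(-1,3),np.array(d['rvec']),np.array(d['tvec']),K,None)[0][:,0]
E
python3 - <<'E'
from h import *
t=shot('top','t0.png');s=shot('side','s0.png');w=shot('wrist','w0.png')
st=env.get_state();print(st['clock'],st['tcp_pos'],st['orientation'],st['finger_gap'])
for n,d in (('top',t),('side',s)):
  c=cloud(d)
  for th in ['leaf','leaf_knuckle','steriliser','steriliser_hinge','spare_leaf','tray','beaker','reagent','jar','dish','driver','pin']:
    for r in imaging.cut_out(d,th)[:3]:
      m=r['mask'];print(n,th,round(r['confidence'],2),np.round(r['centre']),np.round(np.nanmedian(c[m],0),3),m.sum())
E
```

```text
0.15 [0.13366544 0.55890598 0.24161812] [-1.44897519e-04  1.17120181e-01  9.93117523e-01 -6.54000952e-04] 0.08519718879920465
top leaf 0.85 [220. 226.] [0.497 0.226 0.008] 405
top leaf 0.67 [222. 264.] [0.358 0.212 0.008] 363
top leaf_knuckle 0.78 [222. 264.] [0.358 0.213 0.008] 386
top leaf_knuckle 0.71 [216. 224.] [0.496 0.227 0.009] 337
top leaf_knuckle 0.61 [207. 179.] [0.637 0.27  0.008] 377
top steriliser 0.73 [270. 136.] [0.791 0.06  0.009] 5136
top steriliser 0.7 [286. 246.] [0.432 0.005 0.004] 1156
top steriliser_hinge 0.83 [270. 139.] [0.789 0.061 0.009] 5148
top steriliser_hinge 0.52 [162. 164.] [0.687 0.418 0.052] 511
top steriliser_hinge 0.41 [215. 224.] [0.497 0.226 0.009] 349
top spare_leaf 0.83 [359. 237.] [ 0.455 -0.229  0.008] 425
top tray 0.97 [284. 245.] [0.431 0.005 0.004] 1163
top beaker 0.68 [162. 166.] [0.688 0.417 0.051] 534
top reagent 0.87 [405. 146.] [ 0.739 -0.375  0.085] 503
top jar 0.59 [152. 267.] [0.348 0.423 0.073] 328
top dish 0.74 [424. 189.] [ 0.615 -0.452  0.014] 595
top driver 0.76 [434. 261.] [ 0.38  -0.485  0.022] 272
top driver 0.25 [359. 237
[... 381 characters left out ...]
 0.222 0.01 ] 326
side leaf_knuckle 0.51 [311. 164.] [0.639 0.262 0.012] 283
side steriliser 0.67 [362. 189.] [0.775 0.082 0.062] 6283
side steriliser_hinge 0.66 [367. 192.] [0.774 0.081 0.062] 6136
side steriliser_hinge 0.17 [262. 294.] [ 0.459 -0.237  0.012] 636
side spare_leaf 0.76 [262. 293.] [ 0.459 -0.237  0.012] 654
side tray 0.76 [250. 227.] [0.433 0.007 0.005] 1166
side beaker 0.56 [318. 130.] [0.679 0.386 0.069] 493
side reagent 0.55 [405. 337.] [ 0.74  -0.4    0.085] 1355
side jar 0.84 [226. 135.] [0.353 0.415 0.049] 376
side dish 0.87 [347. 383.] [ 0.617 -0.458  0.015] 1577
side driver 0.57 [232. 400.] [ 0.392 -0.481  0.023] 811
side pin 0.45 [246. 224.] [ 0.423 -0.008  0.014] 80
```

```bash
python3 - <<'E'
import cv2
a=cv2.imread('pics/t0.png');cv2.imwrite('pics/t0c.png',cv2.resize(a[60:290,130:330],None,fx=2.6,fy=2.6,interpolation=cv2.INTER_CUBIC))
a=cv2.imread('pics/s0.png');cv2.imwrite('pics/s0c.png',cv2.resize(a[80:320,190:450],None,fx=2.5,fy=2.5,interpolation=cv2.INTER_CUBIC))
E
```

```text
(no output)
```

View pics/t0.png

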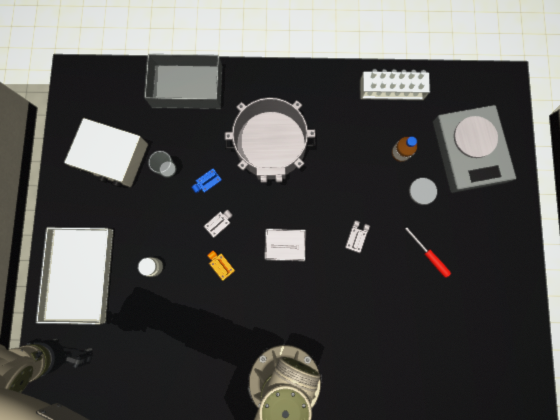

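View pics/t0c.png

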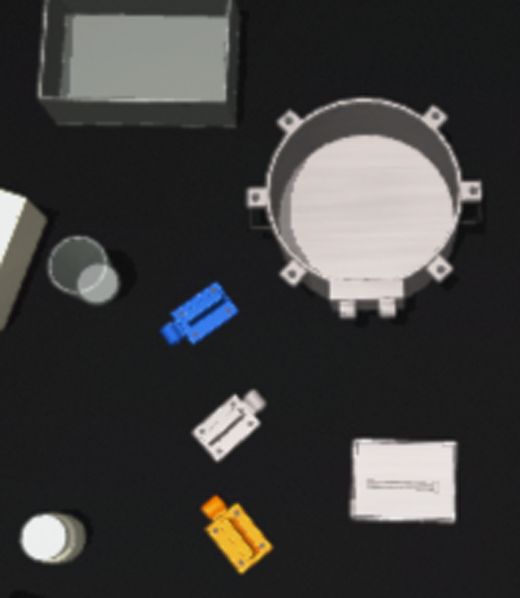

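View pics/s0c.png

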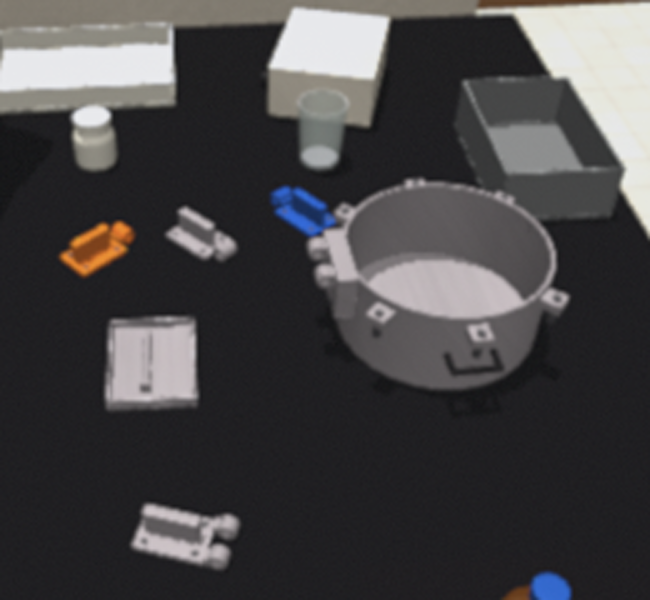

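View pics/w0.png

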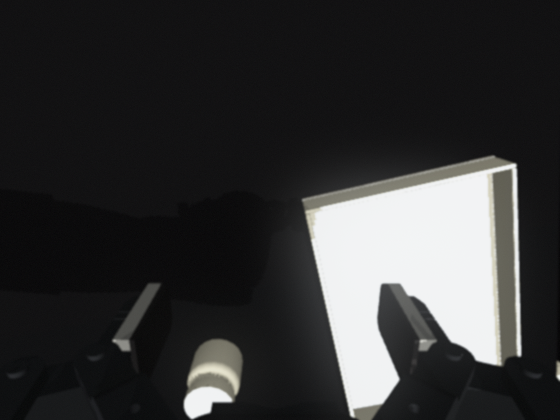

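```bash
python3 - <<'E'
from h import *
for n in ('top','side'):
  d=shot(n);c=cloud(d)
  # leaf
  P=c[(abs(c[...,0]-.497)<.075)&(abs(c[...,1]-.226)<.07)&(c[...,2]>.0035)&(c[...,2]<.06)]
  Z=P[:,2];print(n,'leaf',len(P),np.percentile(Z,[5,50,95,100]).round(4))
  for lo,hi in ((.003,.06),(.003,.012),(.026,.06),(.012,.026)):
    q=P[(Z>lo)&(Z<hi)]
    if len(q)>5:
      r=cv2.minAreaRect((q[:,:2]*1000).astype(np.float32));print(lo,hi,len(q),r,q.mean(0).round(4))
  S=c[(abs(c[...,0]-.8)<.2)&(abs(c[...,1]-.05)<.17)&(c[...,2]>.105)&(c[...,2]<.125)]
  print('ster',len(S))
  q=S[(S[:,0]<.705)];
  for a in q[np.argsort(q[:,0])][:60:1]: print(a.round(4),end=' ')
  # circle fit of rim
  q=S[(S[:,0]>.72)]
  from scipy.optimize import least_squares
  f=least_squares(lambda p:np.hypot(q[:,0]-p[0],q[:,1]-p[1])-.119,[.8,.05],loss='soft_l1',f_scale=.002);print('\ncircle',f.x)
E
```

```text
top leaf 539 [0.0037 0.007  0.037  0.0406]
0.003 0.06 539 ((497.5834045410156, 226.77444458007812), (148.37071228027344, 138.9130859375), 0.41370514035224915) [0.4983 0.2244 0.0115]
0.003 0.012 397 ((497.5834045410156, 226.77444458007812), (148.37071228027344, 138.9130859375), 0.41370514035224915) [0.4966 0.2257 0.0061]
0.026 0.06 74 ((491.4480895996094, 234.3440704345703), (13.495811462402344, 54.75959014892578), 42.07218933105469) [0.4912 0.2335 0.0355]
0.012 0.026 68 ((500.0391540527344, 220.02198791503906), (38.600364685058594, 91.11927795410156), 44.53999328613281) [0.5154 0.207  0.0173]
ster 821
[0.6177 0.0829 0.1141] [0.6183 0.0737 0.112 ] [0.6185 0.0706 0.1114] [0.619  0.077  0.1089] [0.6192 0.0676 0.1088] [0.6194 0.0332 0.1103] [0.6195 0.0363 0.1095] [0.6197 0.0803 0.1054] [0.6204 0.0238 0.1065] [0.6205 0.0301 0.1056] [0.6206 0.027  0.1052] [0.6207 0.0207 0.1054] [0.6208 0.083  0.1146] [0.6208 0.0674 0.1156] [0.6209 0.0705 0.1149] [0.6211 0.0768 0.1137] [0.6215 0.0738 0.1122] [0.6215 0.0269 0.1154] [0.6218 0.0363 0.1137] [0.6222 0.0802 0.1086] [0.6222 0.0301 0.112 ] [0.6223 
[... 2243 characters left out ...]
] [0.625  0.0303 0.116 ] [0.6252 0.0327 0.1176] [0.6255 0.0759 0.1146] [0.6256 0.0776 0.1169] [0.6263 0.0825 0.1165] [0.6267 0.0219 0.1159] [0.6269 0.0218 0.1122] [0.627  0.0246 0.1171] [0.6276 0.0699 0.1156] [0.6277 0.0697 0.1121] [0.6279 0.073  0.1168] [0.628  0.0312 0.115 ] [0.6284 0.0345 0.1159] [0.6288 0.0187 0.1185] [0.629  0.0801 0.1146] [0.6294 0.0834 0.1156] [0.6296 0.0215 0.1123] [0.6298 0.025  0.1166] [0.6301 0.0274 0.1182] [0.6304 0.0684 0.113 ] [0.6305 0.0705 0.115 ] [0.6307 0.0726 0.1169] [0.631  0.0335 0.1165] [0.6315 0.0778 0.1163] [0.6322 0.0202 0.1133] [0.6325 0.0233 0.1143] [0.6326 0.0854 0.1138] [0.6327 0.0254 0.1161] [0.6331 0.0283 0.1172] 
circle [0.77255724 0.05825976]
```

```bash
cat >> h.py <<'E'
def plan(pos,yaw_y,n,jaw=-1,cur=None):
    """target TCP pos, pointing down with tool y axis at world angle yaw_y (deg); n equal rows"""
    st=env.get_state()
    p=np.array(st['tcp_pos']);q=np.array(st['orientation']);r=R.from_quat(q[[1,2,3,0]])
    if cur is not None: p,r=cur
    a=np.radians(yaw_y);y=np.array([np.cos(a),np.sin(a),0]);z=np.array([0,0,-1.]);x=np.cross(y,z)
    rt=R.from_matrix(np.stack([x,y,z],1))
    rv=(r.inv()*rt).as_rotvec(degrees=True)
    step=R.from_rotvec(rv/n,degrees=True)
    rows=[];pc,rc=p.copy(),r
    for i in range(n):
        want=p+(np.array(pos)-p)*(i+1)/n
        d=np.round(rc.inv().apply(want-pc),4);t=np.round(rv/n,2)
        pc=pc+rc.apply(d);rc=rc*R.from_rotvec(t,degrees=True)
        rows.append([jaw,*d.tolist(),*t.tolist()])
    for x in rows: print(*x,sep=',',end=',\n')
    print('end',pc.round(4),'y ang',np.degrees(np.arctan2(*rc.as_matrix()[[1,0],1])).round(2), 'z',rc.as_matrix()[:,2].round(4))
    return pc,rc
E
python3 - <<'E'
from h import *
plan([.492,.232,.2],42.5,10)
E
```

```text
-1,-0.0424,-0.0235,0.0042,0.0,0.0,3.4,
-1,-0.0438,-0.0209,0.0043,0.0,0.0,3.4,
-1,-0.045,-0.0183,0.0042,0.0,0.0,3.4,
-1,-0.0459,-0.0156,0.0042,0.0,0.0,3.4,
-1,-0.0468,-0.0129,0.0043,0.0,0.0,3.4,
-1,-0.0474,-0.01,0.0042,0.0,0.0,3.4,
-1,-0.048,-0.0073,0.0042,0.0,0.0,3.4,
-1,-0.0483,-0.0043,0.0042,0.0,0.0,3.4,
-1,-0.0485,-0.0015,0.0043,0.0,0.0,3.4,
-1,-0.0485,0.0014,0.0042,0.0,0.0,3.4,
end [0.492 0.232 0.2  ] y ang 42.55 z [ 0.  0. -1.]
```

Emit:
move_arm(deltas=[-1,-0.042,-0.024,0.004,0,0,3.4,-1,-0.044,-0.021,0.004,0,0,3.4,-1,-0.045,-0.018,0.004,0,0,3.4,-1,-0.046,-0.016,0.004,0,0,3.4,-1,-0.047,-0.013,0.004,0,0,3.4,-1,-0.047,-0.01,0.004,0,0,3.4,-1,-0.048,-0.007,0.004,0,0,3.4,-1,-0.048,-0.004,0.004,0,0,3.4,-1,-0.048,-0.002,0.004,0,0,3.4,-1,-0.048,0.001,0.004,0,0,3.4])

```text
clock: 2.7
tcp_pos: [0.4914, 0.2309, 0.2023]
orientation: [0.0, 0.403, 0.915, 0.0]
wrist_force: [0.7, 0.8, 0.4]
finger_gap: 0.0855
```

Emit:
move_arm(deltas=[-1,0,0,0,0,0,0,-1,0,0,0,0,0,0])

```text
clock: 2.95
tcp_pos: [0.4899, 0.232, 0.2022]
orientation: [-0.0, 0.402, 0.915, -0.0]
wrist_force: [-0.5, -0.3, -0.1]
finger_gap: 0.085
```

```bash
python3 - <<'E'
from h import *
st=env.get_state();print(st['clock'],st['tcp_pos'],st['orientation'])
d=shot('wrist','w1.png')
c=cloud(d)
P=c[(abs(c[...,0]-.497)<.06)&(abs(c[...,1]-.226)<.055)&(c[...,2]>.0035)&(c[...,2]<.06)]
Z=P[:,2];print(len(P),np.percentile(Z,[5,50,95]).round(4))
for lo,hi in ((.003,.012),(.03,.045)):
    q=P[(Z>lo)&(Z<hi)]
    print(len(q),cv2.minAreaRect((q[:,:2]*1000).astype(np.float32)),q.mean(0).round(4))
E
```

```text
2.95 [0.48991643 0.23202015 0.20215374] [-4.13076222e-04  4.02492490e-01  9.15423192e-01 -6.87192280e-05]
4692 [0.0058 0.0074 0.0373]
3153 ((489.24468994140625, 227.03407287597656), (64.12841796875, 77.36174011230469), 45.320228576660156) [0.4906 0.2344 0.007 ]
912 ((490.84991455078125, 234.43365478515625), (11.344216346740723, 56.06687927246094), 42.92776107788086) [0.4902 0.2353 0.0368]
```

View pics/w1.png

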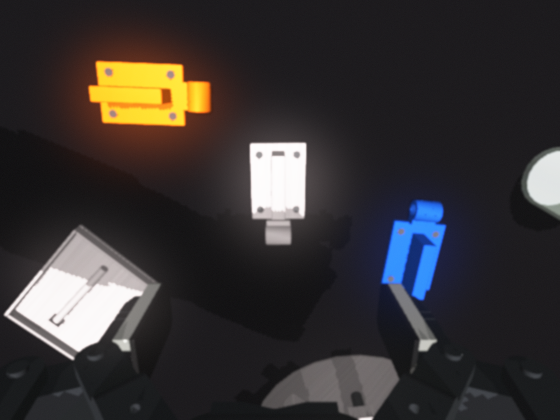

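```bash
python3 - <<'E'
from h import *
plan([.4908,.2344,.0215],42.9,5)
E
```

```text
-1,0.0001,0.0004,0.0362,-0.0,-0.01,-0.06,
-1,0.0001,0.0005,0.0361,-0.0,-0.01,-0.06,
-1,0.0001,0.0004,0.0362,-0.0,-0.01,-0.06,
-1,0.0002,0.0005,0.0361,-0.0,-0.01,-0.06,
-1,0.0001,0.0004,0.0362,-0.0,-0.01,-0.06,
end [0.4908 0.2344 0.0215] y ang 42.89 z [ 0.e+00 -4.e-04 -1.e+00]
```

Emit:
move_arm(deltas=[-1,0.0005,0.001,0.036,0,0,-0.3,-1,0,0.001,0.036,0,0,0,-1,0,0,0.036,0,0,0,-1,0,0,0.036,0,0,0,-1,0,0,0.025,0,0,0,-1,0,0,0.011,0,0,0,-1,0,0,0,0,0,0,-1,0,0,0,0,0,0])

```text
clock: 4.0
tcp_pos: [0.4921, 0.2344, 0.0235]
orientation: [0.001, 0.4, 0.917, 0.001]
wrist_force: [0.3, -0.0, 0.5]
finger_gap: 0.0855
```

```bash
python3 - <<'E'
from h import *
st=env.get_state();print(st['clock'],st['tcp_pos'],st['orientation'],st['wrist_force'])
d=shot('wrist','w2.png')
E
```

```text
4.0 [0.49212405 0.2344466  0.02354339] [7.84350383e-04 3.99656040e-01 9.16664550e-01 7.33293067e-04] [ 0.33865305 -0.03913497  0.53285054]
```

View pics/w2.png

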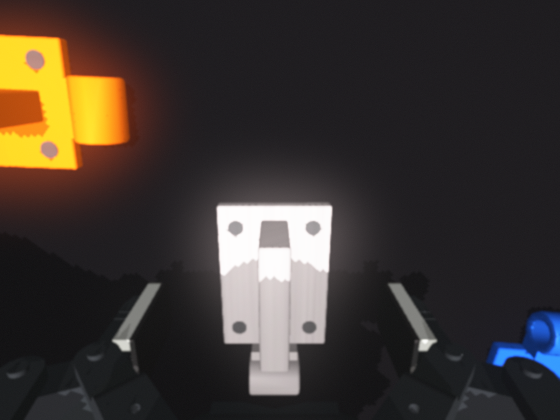

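Emit:
move_arm(deltas=[-1,0,0,0.002,0,0,0,1,0,0,0,0,0,0,1,0,0,0,0,0,0,1,0,0,0,0,0,0,1,0,0,0,0,0,0,1,0,0,0,0,0,0,1,0,0,0,0,0,0], squeeze=70)

```text
clock: 4.92
tcp_pos: [0.4917, 0.2339, 0.0206]
orientation: [0.0, 0.4, 0.917, 0.0]
wrist_force: [0.3, 0.1, 2.7]
finger_gap: 0.011
```

Emit:
move_arm(deltas=[1,0,0,-0.01,0,0,0,1,0,0,-0.02,0,0,0,1,0,0,-0.03,0,0,0,1,0,0,-0.03,0,0,0,1,0,0,-0.01,0,0,0,1,0,0,0,0,0,0,1,0,0,0,0,0,0])

```text
clock: 5.8
tcp_pos: [0.4903, 0.2335, 0.1189]
orientation: [-0.001, 0.4, 0.917, -0.001]
wrist_force: [-1.4, -0.7, -3.7]
finger_gap: 0.0107
```

```bash
python3 - <<'E'
from h import *
st=env.get_state();print(st['clock'],st['tcp_pos'],st['orientation'],st['wrist_force'],st['finger_gap'])
d=shot('wrist','w3.png');d=shot('side','s3.png')
cv2.imwrite('pics/s3c.png',cv2.resize(d['img'][100:300,220:440,::-1],None,fx=3,fy=3))
# refine steriliser: model fit on top+side clouds
from scipy.optimize import least_squares
Q=[]
for n in ('top','side'):
  dd=d if n=='side' else shot('top')
  c=cloud(dd).reshape(-1,3)
  m=(abs(c[:,0]-.628)<.02)&(abs(c[:,1]-.052)<.05)&(c[:,2]>.085)&(c[:,2]<.13)
  q=c[m];q=q[q[:,0]<.6345]
  print(n,len(q))
  # fit axis line: 2D in (x,z) radius 10mm, with yaw
  f=least_squares(lambda p:np.hypot((q[:,0]-p[0])*np.cos(p[2])+(q[:,1]-.052)*np.sin(p[2]),q[:,2]-p[1])-.010,[.629,.105,.05],loss='soft_l1',f_scale=.001)
  print('axis x,z,yaw',f.x[:2].round(4),np.degrees(f.x[2]).round(2),np.median(abs(f.fun)))
  a=f.x[2]; t=-(q[:,0]-f.x[0])*np.sin(a)+(q[:,1]-.052)*np.cos(a)
  fr=t[q[:,0]<.63]
  print('ends',np.sort(fr)[[0,3,6]].round(4), np.sort(fr[fr<0])[[-6,-3,-1]].round(4), np.sort(fr[fr>0])[[0,3,6]].round(4), np.sort(fr)[[-6,-3,-1]].round(4))
E
```

```text
5.8 [0.49030268 0.23347429 0.11886269] [-1.01466342e-03  4.00011958e-01  9.16509003e-01 -8.07566393e-04] [-1.41580831 -0.67515148 -3.7132237 ] 0.010653529114941952
top 67
axis x,z,yaw [0.6287 0.1056] 3.48 0.0014211955366481843
ends [-0.0311 -0.0307 -0.0279] [-0.0184 -0.0154 -0.0151] [0.0155 0.0159 0.0191] [0.0285 0.0312 0.0319]
side 96
axis x,z,yaw [0.6291 0.1074] 4.53 0.0014025413074256069
ends [-0.0352 -0.0315 -0.031 ] [-0.0197 -0.0173 -0.0147] [0.0132 0.0155 0.0164] [0.0288 0.0322 0.033 ]
```

View pics/s3c.png

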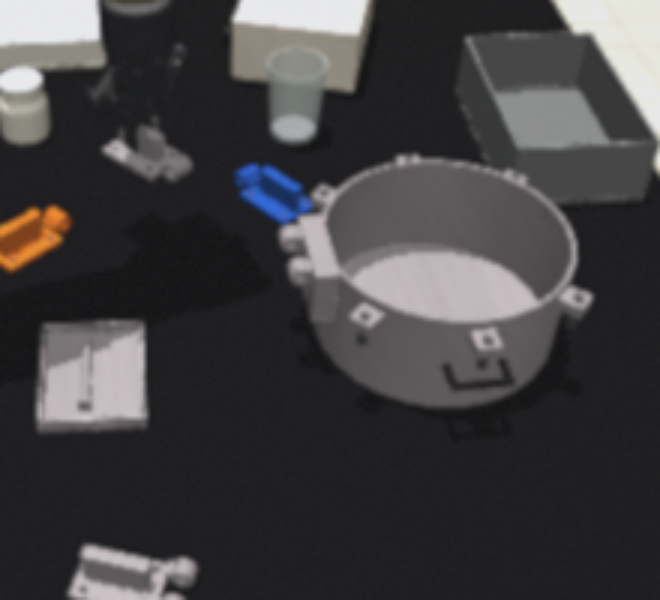

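View pics/w3.png

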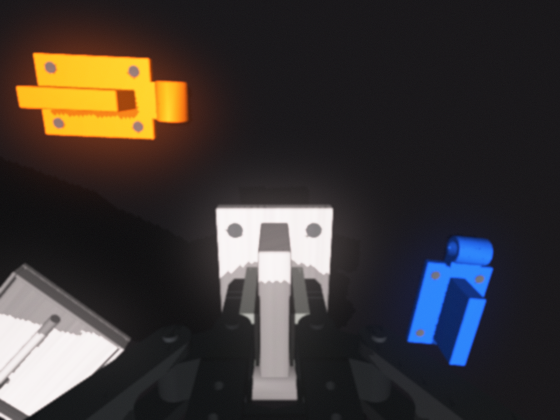

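```bash
python3 - <<'E'
from h import *
plan([.533,.047,.119],93.2,10,1)
E
```

```text
1,-0.0166,-0.0096,0.0,-0.01,-0.01,-5.04,
1,-0.0156,-0.011,0.0,-0.01,-0.01,-5.04,
1,-0.0147,-0.0123,0.0,-0.01,-0.01,-5.04,
1,-0.0135,-0.0136,0.0,-0.01,-0.01,-5.04,
1,-0.0122,-0.0146,0.0001,-0.01,-0.01,-5.04,
1,-0.0109,-0.0158,-0.0,-0.01,-0.01,-5.04,
1,-0.0095,-0.0166,-0.0,-0.01,-0.01,-5.04,
1,-0.008,-0.0174,-0.0,-0.01,-0.01,-5.04,
1,-0.0065,-0.018,-0.0,-0.01,-0.01,-5.04,
1,-0.0048,-0.0185,-0.0,-0.01,-0.01,-5.04,
end [0.533 0.047 0.119] y ang 93.24 z [-0.e+00  4.e-04 -1.e+00]
```

Emit:
move_arm(deltas=[1,-0.0165,-0.0095,0,0,0,-5,1,-0.0155,-0.011,0,0,0,-5,1,-0.0145,-0.012,0,0,0,-5,1,-0.0135,-0.0135,0,0,0,-5,1,-0.012,-0.0145,0,0,0,-5,1,-0.011,-0.016,0,0,0,-5,1,-0.0095,-0.0165,0,0,0,-5,1,-0.008,-0.0175,0,0,0,-5,1,-0.0065,-0.018,0,0,0,-5,1,-0.005,-0.0185,0,0,0,-5])

```text
clock: 7.2
tcp_pos: [0.533, 0.0471, 0.1195]
orientation: [-0.001, -0.026, 1.0, 0.0]
wrist_force: [1.0, -0.2, -3.9]
finger_gap: 0.0106
```

Emit:
move_arm(deltas=[1,0,0,0,0,0,0,1,0,0,0,0,0,0,1,0,0,0,0,0,0])

```text
clock: 7.58
tcp_pos: [0.533, 0.0484, 0.1201]
orientation: [-0.0, -0.025, 1.0, 0.0]
wrist_force: [0.8, 0.2, -4.1]
finger_gap: 0.0103
```

```bash
python3 - <<'E'
from h import *
st=env.get_state();print(st['clock'],st['tcp_pos'],st['orientation'],st['wrist_force'],st['finger_gap'])
w=shot('wrist','w4.png');s=shot('side','s4.png');t=shot('top','t4.png')
a=s['img'][140:260,250:430,::-1];cv2.imwrite('pics/s4c.png',cv2.resize(a,None,fx=4.4,fy=4.4,interpolation=cv2.INTER_CUBIC))
a=t['img'][150:250,220:340,::-1];cv2.imwrite('pics/t4c.png',cv2.resize(a,None,fx=5,fy=5,interpolation=cv2.INTER_CUBIC))
p=np.array(st['tcp_pos'])
for n,d in (('top',t),('side',s),('wrist',w)):
  c=cloud(d).reshape(-1,3)
  q=c[(abs(c[:,0]-.583)<.016)&(abs(c[:,1]-.05)<.03)&(c[:,2]>.085)&(c[:,2]<.13)]
  print(n,'knuckle',len(q), np.percentile(q,[3,50,97],axis=0).round(4).tolist() if len(q) else '')
  q=c[(abs(c[:,0]-.53)<.045)&(abs(c[:,1]-.05)<.035)&(c[:,2]>.085)&(c[:,2]<.108)]
  print(n,'plate',len(q), np.percentile(q,[3,50,97],axis=0).round(4).tolist() if len(q) else '')
E
```

```text
7.575 [0.53300842 0.04838564 0.12008038] [-2.58453224e-04 -2.49548732e-02  9.99688528e-01  1.84815680e-04] [ 0.75966816  0.1754469  -4.05189108] 0.01033898685506418
top knuckle 0 
top plate 0 
side knuckle 96 [[0.5675, 0.0269, 0.1021], [0.5794, 0.0444, 0.1121], [0.5925, 0.0618, 0.1213]]
side plate 152 [[0.5001, 0.0205, 0.1011], [0.538, 0.0319, 0.1062], [0.5712, 0.0659, 0.1078]]
wrist knuckle 1119 [[0.5745, 0.0399, 0.1149], [0.5803, 0.0495, 0.1193], [0.5878, 0.0592, 0.1208]]
wrist plate 6669 [[0.4971, 0.0226, 0.1034], [0.5105, 0.0458, 0.1064], [0.535, 0.0705, 0.1075]]
```

View pics/s4c.png

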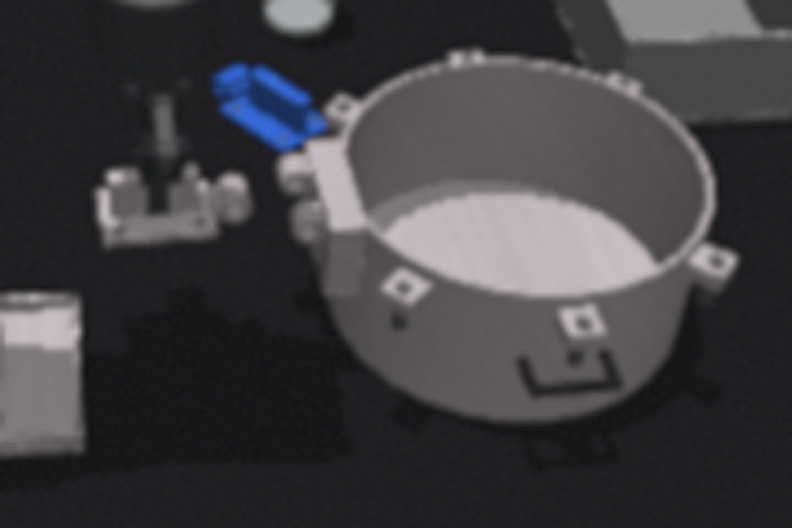

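View pics/t4c.png

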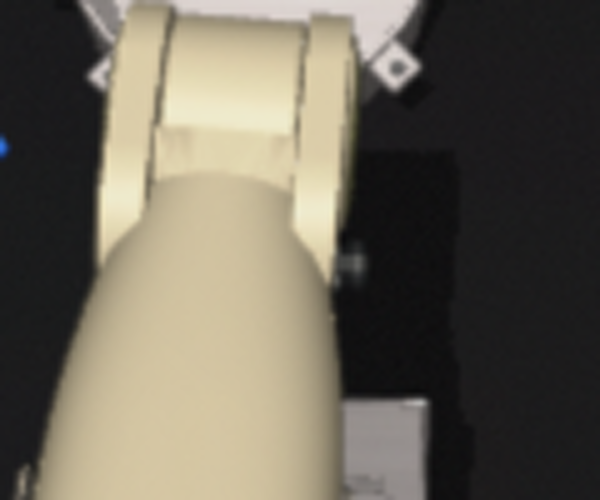

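View pics/w4.png

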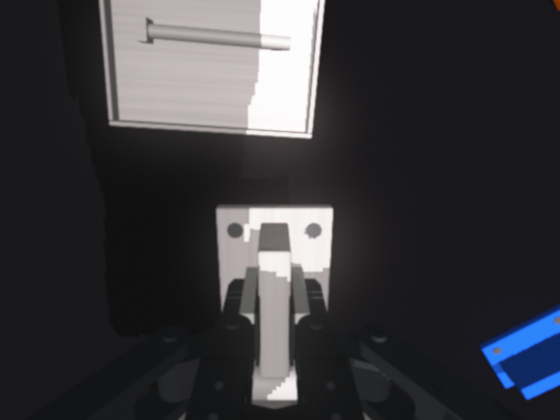

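```bash
python3 - <<'E'
from h import *
from scipy.optimize import least_squares
st=env.get_state();p=np.array(st['tcp_pos']);q4=np.array(st['orientation']);r=R.from_quat(q4[[1,2,3,0]])
A=[]
for k in range(3):
  d=shot('side');A.append(cloud(d))
s=np.nanmedian(A,0)
cap=s.reshape(-1,3)
def fit(q,x0,y0):
  f=least_squares(lambda v:np.hypot((q[:,0]-v[0])*np.cos(v[2])+(q[:,1]-y0)*np.sin(v[2]),q[:,2]-v[1])-.010,[x0,.105,.05],loss='soft_l1',f_scale=.001)
  a=f.x[2];t=-(q[:,0]-f.x[0])*np.sin(a)+(q[:,1]-y0)*np.cos(a)
  return f.x,np.sort(t),np.median(abs(f.fun))
for nm,x0,y0 in (('br',.629,.052),('leaf',.584,.051)):
  q=cap[(abs(cap[:,0]-x0)<.014)&(abs(cap[:,1]-y0)<.04)&(cap[:,2]>.09)&(cap[:,2]<.13)]
  if nm=='br': q=q[q[:,0]<.6345]
  f,t,m=fit(q,x0,y0);print(nm,len(q),f[:2].round(4),np.degrees(f[2]).round(2),m.round(4),'t',t[[0,2,5,-6,-3,-1]].round(4))
# wrist: leaf in tool frame
w=shot('wrist');c=cloud(w).reshape(-1,3);g=(c-p)@r.as_matrix()
m=(g[:,2]>.005)&(g[:,2]<.022)&(abs(g[:,1])<.035)&(g[:,0]>0)&(g[:,0]<.05)
q=g[m&(g[:,2]>.011)&(g[:,2]<.017)]
A=np.c_[q[:,:2],np.ones(len(q))];co=np.linalg.lstsq(A,q[:,2],rcond=None)[0]
print('plate z in tool',co, 'tilt deg',np.degrees(co[:2]))
print('y edges',np.percentile(q[:,1],[1,99]),'x back',np.percentile(q[:,0],99), cv2.minAreaRect((q[:,:2]*1000).astype(np.float32)))
rb=g[(abs(g[:,1])<.01)&(g[:,2]<-.005)&(g[:,2]>-.025)&(g[:,0]>.012)&(g[:,0]<.04)]
print('rib',len(rb),rb.mean(0),np.percentile(rb[:,0],99) if len(rb) else 0)
a=(d['img'][150:210,270:345,::-1]);cv2.imwrite('pics/s5c.png',cv2.resize(a,None,fx=10,fy=10,interpolation=cv2.INTER_CUBIC))
E
```

```text
br 97 [0.6293 0.1071] 4.01 0.001 t [-0.0335 -0.0321 -0.0318  0.0303  0.0312  0.0325]
leaf 83 [0.5837 0.1113] -4.31 0.0015 t [-0.0259 -0.0239 -0.0134  0.0081  0.0086  0.0147]
plate z in tool [ 0.00920009 -0.00046907  0.01344738] tilt deg [ 0.52712628 -0.02687573]
y edges [-0.02580672  0.02318031] x back 0.035694475504797436 ((18.047456741333008, -1.3511180877685547), (36.066532135009766, 50.23359298706055), 0.023003315553069115)
rib 1930 [ 0.02252055 -0.00122987 -0.01519346] 0.029933470584833668
```

View pics/s5c.png

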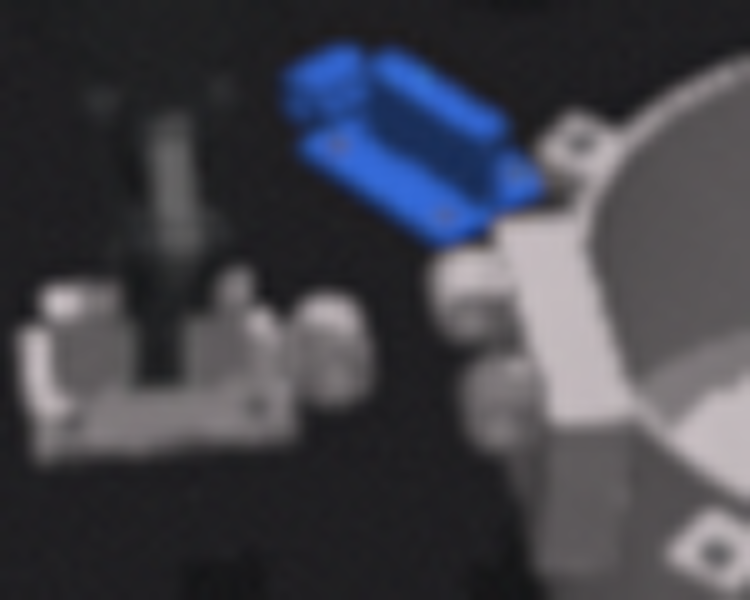

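```bash
python3 - <<'E'
from h import *
plan([.553,.0479,.115],93.2,3,1)
E
```

```text
1,-0.0065,-0.0003,0.0018,0.0,0.0,-0.11,
1,-0.0066,-0.0004,0.0018,0.0,0.0,-0.11,
1,-0.0065,-0.0004,0.0017,0.0,0.0,-0.11,
end [0.553  0.0479 0.115 ] y ang 93.19 z [ 1.e-04  1.e-04 -1.e+00]
```

Emit:
move_arm(deltas=[1,-0.0065,-0.0004,0.0018,0,0,-0.1,1,-0.0065,-0.0004,0.0018,0,0,-0.1,1,-0.0065,-0.0004,0.0017,0,0,-0.1,1,0,0,0,0,0,0,1,0,0,0,0,0,0,1,0,0,0,0,0,0])

```text
clock: 8.68
tcp_pos: [0.5527, 0.0475, 0.115]
orientation: [-0.0, -0.027, 1.0, 0.0]
wrist_force: [0.1, -0.2, -4.0]
finger_gap: 0.0108
```

```bash
cat > look.py <<'E'
from h import *
import sys
st=env.get_state();print(st['clock'],st['tcp_pos'].round(4) if hasattr(st['tcp_pos'],'round') else st['tcp_pos'],st['orientation'],np.round(st['wrist_force'],2))
d=shot('side')
K=7
a=cv2.resize(d['img'][140:220,260:365,::-1],None,fx=K,fy=K,interpolation=cv2.INTER_CUBIC)
# overlay bracket knuckle end circles predicted (hinge .629,.052,.105,yaw3.2) and leaf knuckle from TCP
def circ(c,yaw,ts,col):
    yaw=np.radians(yaw);ex=np.array([np.cos(yaw),np.sin(yaw),0]);ey=np.array([-np.sin(yaw),np.cos(yaw),0]);th=np.linspace(0,6.283,60)
    for t in ts:
        P=c+ey*t+.01*(np.cos(th)[:,None]*ex+np.sin(th)[:,None]*[0,0,1])
        u=(proj(d,P)-[260,140]+.5)*K
        cv2.polylines(a,[np.round(u).astype(int)],True,col,1)
circ(np.array([.629,.052,.105]),3.2,[-.033,-.015,.015,.033],(0,255,0))
q=np.array(st['orientation']);r=R.from_quat(q[[1,2,3,0]])
M=r.as_matrix();yaw=np.degrees(np.arctan2(-M[1,0],-M[0,0]));kn=np.array(st['tcp_pos'])-.05*M[:,0]-[0,0,.0098]
print('knuckle',kn.round(4),'yaw',yaw.round(2))
circ(kn,yaw,[-.012,.012],(0,0,255))
cv2.imwrite('pics/'+sys.argv[1],a)
E
python3 look.py l1.png
```

```text
8.675 [0.5527 0.0475 0.115 ] [-1.00640296e-04 -2.74289009e-02  9.99623751e-01  4.51410349e-05] [ 0.09 -0.23 -3.99]
knuckle [0.6026 0.0503 0.1052] yaw 3.14
```

View pics/l1.png

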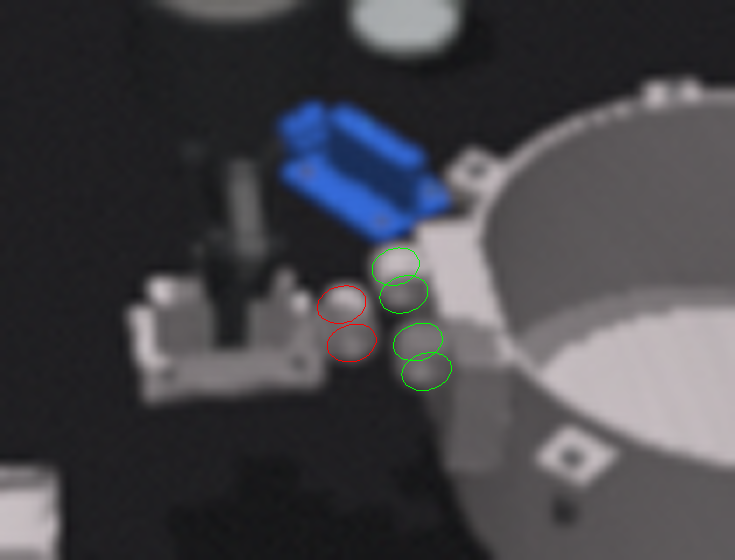

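Emit:
move_arm(deltas=[1,-0.005,0.0005,0,0,0,0,1,-0.005,0.0003,0,0,0,0,1,-0.005,0,0,0,0,0,1,-0.004,0,0,0,0,0,1,0,0,0,0,0,0,1,0,0,0,0,0,0])

```text
clock: 9.48
tcp_pos: [0.5716, 0.0494, 0.1149]
orientation: [-0.0, -0.027, 1.0, 0.0]
wrist_force: [0.1, -0.7, -4.0]
finger_gap: 0.0106
```

```bash
python3 look.py l2.png
```

```text
9.475 [0.5716 0.0494 0.1149] [-1.83607276e-04 -2.74902165e-02  9.99622054e-01  6.35749263e-05] [ 0.1  -0.73 -4.01]
knuckle [0.6216 0.0522 0.1051] yaw 3.15
```

View pics/l2.png

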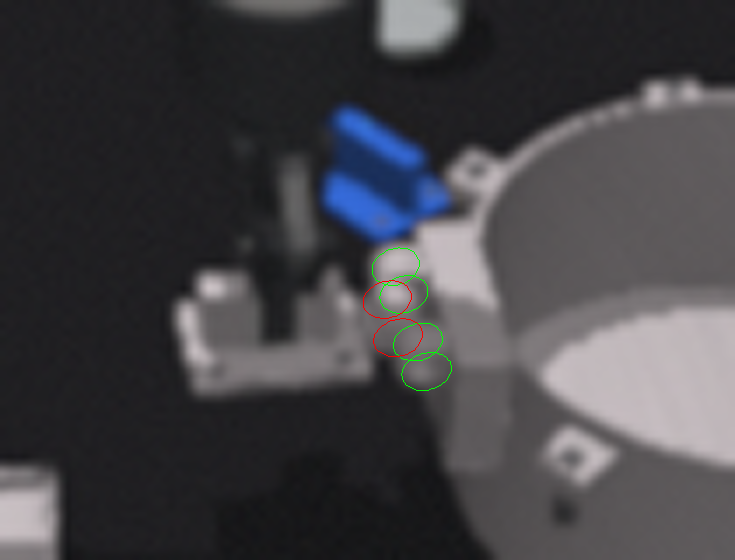

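Emit:
move_arm(deltas=[1,-0.003,0,0,0,0,0,1,-0.002,0,0,0,0,0,1,-0.001,0,0,0,0,0,1,0,0,0,0,0,0,1,0,0,0,0,0,0])

```text
clock: 10.15
tcp_pos: [0.5777, 0.0497, 0.1149]
orientation: [-0.0, -0.027, 1.0, 0.0]
wrist_force: [-1.4, -0.3, -3.8]
finger_gap: 0.0104
```

Emit:
move_arm(deltas=[1,-0.0005,0,0,0,0,0,1,0,0,0,0,0,0])

```text
clock: 10.4
tcp_pos: [0.5777, 0.0497, 0.1149]
orientation: [-0.001, -0.027, 1.0, 0.0]
wrist_force: [-3.0, 0.3, -2.6]
finger_gap: 0.0106
```

Emit:
move_arm(deltas=[1,-0.0005,0,0,0,0,0,1,0,0,0,0,0,0])

```text
clock: 10.65
tcp_pos: [0.5777, 0.0497, 0.1148]
orientation: [-0.001, -0.027, 1.0, 0.0]
wrist_force: [-4.6, -1.2, -0.7]
finger_gap: 0.0106
```

```bash
python3 look.py l3.png; python3 - <<'E'
from h import *
st=env.get_state();p=np.array(st['tcp_pos']);q4=np.array(st['orientation']);r=R.from_quat(q4[[1,2,3,0]])
w=shot('wrist','w6.png');c=cloud(w).reshape(-1,3);g=(c-p)@r.as_matrix()
m=(abs(g[:,1])<.035)&(g[:,0]>0)&(g[:,0]<.05)
q=g[m&(g[:,2]>.010)&(g[:,2]<.018)]
A=np.c_[q[:,:2],np.ones(len(q))];co=np.linalg.lstsq(A,q[:,2],rcond=None)[0]
print('plate',co,np.degrees(co[:2]));print(np.percentile(q[:,1],[1,99]),np.percentile(q[:,0],99))
rb=g[(abs(g[:,1])<.01)&(g[:,2]<-.005)&(g[:,2]>-.025)&(g[:,0]>.012)&(g[:,0]<.04)]
print('rib',len(rb),rb.mean(0),np.percentile(rb[:,0],99))
E
```

```text
10.65 [0.5777 0.0497 0.1148] [-1.02031983e-03 -2.74171704e-02  9.99623558e-01  8.57427439e-06] [-4.6  -1.21 -0.7 ]
knuckle [0.6276 0.0525 0.1049] yaw 3.14
plate [ 1.47186717e-02 -2.42121591e-05  1.34196657e-02] [ 0.84331777 -0.00138725]
[-0.02553482  0.02340877] 0.03583292106733486
rib 1962 [ 0.02235744 -0.00095287 -0.01516953] 0.030028912922480187
```

View pics/l3.png

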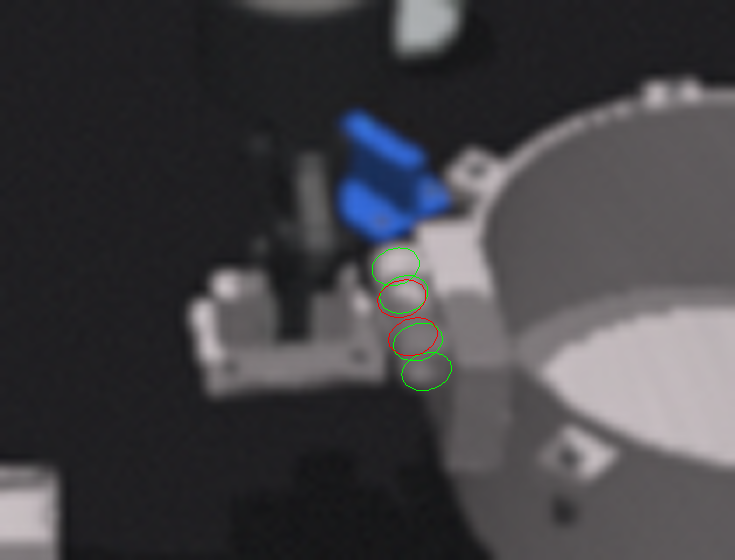

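View pics/w6.png

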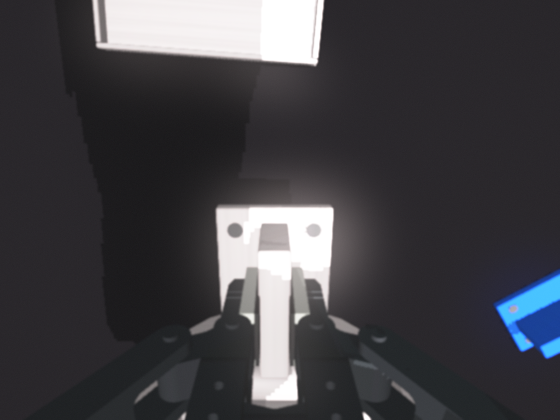

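Emit:
move_arm(deltas=[1,0.0004,0,0,0,0,0,1,0,0,0,0,0,0,1,0,0,0,0,0,0,1,0,0,0,0,0,0,1,0,0,0,0,0,0,1,0,0,0,0,0,0])

```text
clock: 11.5
tcp_pos: [0.5777, 0.0497, 0.1148]
orientation: [-0.001, -0.027, 1.0, 0.0]
wrist_force: [-6.2, -0.8, -1.1]
finger_gap: 0.0107
```

```bash
python3 look.py l4.png; python3 - <<'E'
from h import *
st=env.get_state();p=np.array(st['tcp_pos']);q4=np.array(st['orientation']);r=R.from_quat(q4[[1,2,3,0]])
w=shot('wrist');c=cloud(w).reshape(-1,3);g=(c-p)@r.as_matrix()
m=(abs(g[:,1])<.035)&(g[:,0]>0)&(g[:,0]<.05)
q=g[m&(g[:,2]>.010)&(g[:,2]<.018)]
A=np.c_[q[:,:2],np.ones(len(q))];co=np.linalg.lstsq(A,q[:,2],rcond=None)[0]
print(st['finger_gap'],'plate',co,np.percentile(q[:,0],99))
# other objects moved?
t=shot('top');a=cv2.imread('pics/t0.png');dd=cv2.absdiff(a,t['img'][:,:,::-1]).max(2)
for n,(u,v) in dict(beaker=(162,165),jar=(152,267),dish=(424,190),reagent=(405,146),driver=(430,255),spare=(357,237)).items(): print(n,dd[v-14:v+14,u-14:u+14].max())
# bracket face x from depth: points on bracket plate top
for n in('side',):
  A=cloud(shot(n)).reshape(-1,3);q=A[(abs(A[:,1]-.052)<.04)&(A[:,0]>.6)&(A[:,0]<.665)&(A[:,2]>.06)&(A[:,2]<.11)]
  print(len(q),np.percentile(q[:,0],[1,5,20,50,80]))
E
```

```text
11.5 [0.5777 0.0497 0.1148] [-6.60613061e-04 -2.74617434e-02  9.99622636e-01  2.91636672e-05] [-6.18 -0.77 -1.12]
knuckle [0.6276 0.0525 0.105 ] yaw 3.15
0.011031462430145888 plate [ 0.01443276 -0.00071096  0.0134308 ] 0.03586248865669251
beaker 4
jar 4
dish 3
reagent 4
driver 4
spare 4
139 [0.60074856 0.60271118 0.60960712 0.61933731 0.63967725]
```

```bash
python3 -c "
from h import *
print(order.hand_in());st=env.get_state();print(st['clock'],st['tcp_pos'],st['wrist_force'])"
```

```text
the job is handed in; nothing more can be done
None
the job is handed in; nothing more can be done
```

I picked up the single-knuckle steel leaf by its rib, carried it level into the gap between the bracket's knuckles, and pushed it gently home against the bracket face. I handed in at about 11.7 s with the arm still holding it. The hand-in gives no verdict, so what follows is from my own last checks.

| Check | Reading | Limit |
|---|---|---|
| Height of the hole against the hinge axis | 0 to about +1 mm (wrist camera gives the higher figure) | 3 mm |
| Sideways against mid-gap | about 0.5 mm | 5 mm |
| Leaf yaw against the hinge | 3.15° against an estimated 3.2° (camera fits ranged from 2.5° to 4.5°) | 0.1 rad (5.7°) |
| Plate level | within about 1° | 0.15 rad (8.6°) |
| Push on the bracket face | about 6 N | 40 N |

- **Steadiness:** the arm's position did not change over the last second before hand-in.
- **Bystanders:** the top camera picture shows no change for the beaker, jar, dish, reagent bottle, screwdriver and spare leaf. I did not check the tray and pin separately, but nothing went near them.
- **One disagreement:** the leaf touched the bracket face about 1.5 to 2 mm earlier than the camera-based hinge position predicted. That is within the 2 mm calibration error. I trusted the contact, because the task says a knuckle pushed home is in line fore-aft to 0.5 mm.

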